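# Open the lift-and-slide cover of a test fixture

## Task

Open the test fixture's bay: lift the orange cover by its handle, level, up off its recessed seat, slide it along its channels over the parking deck as far as the hood lets you, and set it down flat on the deck and let go. Then take hold of it again at its turned-up rear lip and slide it on under the hood until it is fully home against the end stop. Let go and leave the other things on the bench and on the hood where they are.

Things in the scene. Friction and masses are not known exactly. Their poses are not given: they have to be found in the camera images.
- fixture: Grey test fixture fixed to the bench, 174 mm (its x) by 380 mm (its y), deck top at z = 60 mm, no moving parts. Origin at the centre of its underside, on the bench; z up; the cover slides open towards its +y. Open bay at y = -180 to -4 mm, flat parking deck from y = -4 mm to the end stop (14 mm high) at y = 180 mm, white hood over the deck's far part.
- seat (a point): Fixture point (0, -92, 38) mm, fixture axes: where the centre of the cover's underside lies when seated in the bay. The bay is 136 mm wide (x) and 176 mm long (y), with black seat ledges along both long sides at z = 38 mm, 22 mm below the deck.
- park (a point): Fixture point (0, 95, 60) mm, fixture axes: where the centre of the cover's underside lies when fully home on the deck against the end stop. Two aluminium channel guides run the fixture's whole length on the deck, inner faces at x = +-68 mm, 14 mm high (tops at z = 74 mm).
- hood_edge (a point): Middle of the white hood's open, yellow-striped front edge, on its underside: fixture (0, 73, 108) mm, fixture axes. The hood spans y = 73 to 190 mm and all 174 mm of width, top at z = 114 mm. Cover and handle pass under it (handle top at z = 90 mm when the cover lies on the deck); a gripper holding the handle does not: set the cover down with its centre at about fixture y = 20 to 48 mm.
- cover: The orange cover, loose, about 0.4 kg; origin at the centre of the plate's underside; axes as the fixture's. It starts seated in the bay, plate top 16 mm below the deck, so it cannot slide until lifted at least 22 mm. Once its centre is at fixture y > 10 mm it stays level when put down on the deck. It slides by dry friction (a few N) and stays where it is left.
- cover_center (a point): Centre of the orange cover plate, half-way through its thickness: 130 mm (its x) by 170 mm (its y) by 6 mm; 3 mm of play to each side in the bay and in the channels. Cover axes.
- cover_handle (a point): Centre of the grip bar of the dark steel handle in the middle of the cover: bar 14 mm (x) by 44 mm (y) by 12 mm (z) on two posts, its centre 24 mm above the cover's underside (18 mm above the plate's top face), its top 30 mm above the underside. Cover axes.
- cover_lip (a point): Centre of the turned-up lip along the cover's rear (-y) edge: 130 mm (x) by 6 mm thick (y) by 16 mm high above the plate's top; 82 mm behind the cover's centre, 14 mm above its underside; lip top 22 mm above the underside. While the cover is seated the lip is flush with the deck, 3 mm from the bay's wall, and cannot be gripped. Cover axes.
- reel: blue plastic reel, ring 46 mm across and 22 mm high, lying on top of the fixture's hood; origin at the centre of its underside
- driver: screwdriver with a red handle, lying on the mat beside the fixture; origin under its middle
- meter: yellow hand-held meter, 75 x 135 x 30 mm, lying on the mat beside the fixture; origin at the centre of its underside
- tray: black open parts tray, 90 x 130 x 35 mm; origin at the centre of its underside
- cleaner: white bottle with a red cap, 56 mm across, 130 mm high; origin at the centre of its underside
- lens: black lens barrel, 60 mm across, 60 mm high; origin at the centre of its underside
- module: black electronics box with cooling fins, 80 x 100 x 35 mm; origin at the centre of its underside
Not all that is in view belongs to the job. What is meant by the cover is not turquoise, and is the smaller of those in its own colour.

How it is judged:
On the way, in this order (a step that is already met when the one before it is completed fails the run):
1. the cover is lifted, level, at least 20 mm off its seat while still over the bay (z of cover_center in the frame of fixture above 0.061 m and y of cover_center in the frame of fixture below -0.06 m and angle between cover_center's own z axis and vertical below 0.2 rad), for 0.1 s.
2. the cover lies flat on the parking deck, between the channel guides, not yet home, and is let go (z of cover_center in the frame of fixture between 0.06 and 0.066 m and angle between cover_center's own z axis and vertical below 0.05 rad and y of cover_center in the frame of fixture between 0 and 0.08 m and x of cover_center in the frame of fixture between -0.006 and 0.006 m and contact force between cover and the fingers below 0.1 N), for 0.2 s.
At the end, for the whole second after the job is handed in: The cover lies flat (within 0.05 rad) on the parking deck between the channel guides, under the hood, its front edge within 7 mm of the end stop, at rest and released (z of cover_center in the frame of fixture between 0.06 and 0.066 m and angle between cover_center's own z axis and vertical below 0.05 rad and y of cover_center in the frame of fixture between 0.088 and 0.099 m and x of cover_center in the frame of fixture between -0.006 and 0.006 m and contact force between cover and the fingers below 0.1 N and linear speed of cover below 0.01 m/s); the robot touches nothing.
It fails at once if another thing on the bench or the hood is shifted by more than 30 mm (distance of any of reel, driver, meter, tray, cleaner, lens, module from where it was at the start of the episode above 0.03 m).
It also fails if it takes over 45 s, if anything falls off the work surface, if the arm or the gripper's body presses on something with over 40 N, if the wrist force passes 120 N, or if a joint passes its speed limit or range.

## Robot

A 7-joint arm with a two-finger parallel gripper is mounted at the origin on the work surface. World frame = base frame: x ahead of the robot, y to its left, z up, the work surface at z = 0. Lengths are in m, angles in rad, forces in N, time in s.
With the tool pointing down it reaches from about 0.4 to 0.85 m from the base axis. Payload 4.5 kg.
Tool frame: the origin (TCP) lies on the centre line of the jaws, within the pads' length; the fingertips stand 14 mm ahead of it and the grasp point (between the pads) lies 5 mm behind it; y points along the fingers, z is the direction in which the jaws open and shut, and the axes are right-handed (so a half turn about y gives the same grasp; the last joint's range is limited). The gripper opens to 88 mm and grips with 3 to 60 N. Pads are 18 mm wide; open, the fingers measure 123 mm over their backs; the gripper's body (75 mm by 187 mm) begins 45 mm behind the grasp point.
Start: joints at [-1.194, 0.689, -0.195, 1.565, 0.157, 0.902, -0.215], TCP at [0.21, 0.589, 0.253] pointing down, gripper open.
Joint ranges: [-3.01, 3.01], [-0.46, 2.08], [-1.47, 1.51], [0.13, 2.56], [-1, 4.14], [0.04, 2.09], [-2.66, 2.66]. Speed limits (rad/s): [2.57, 2.57, 3.14, 3.14, 3.14, 3.14, 3.14].

## Interface

Orientations are given as a unit quaternion [x, y, z, w].
In Python, from plant import get_state, imaging, job gives the robot as it stands.
- The arm moves only by the tool send_rows, never from a script. Its argument "motion" is a list that holds one entry, the list of rows, each a list of 7 numbers: the turn, a rotation vector about the tool's x, y, z scaled (see below), then the shift along the tool's x, y, z scaled (see below), then the gripper's target within -1 to 1 (shut at 1, half-way at 0, fully open at -1). In form: [[[rx, ry, rz, tx, ty, tz, gripper], ...]]. A call has exactly 5 rows; each row shifts and turns the commanded pose from where the row before left it, along the tool's axes as they then stand; what a row does not reach is not made up. The controller multiplies each number of a shift by 0.02 m and each number of a turn by 0.08 rad. A row lasts 1/12 s, in which the tool goes at most 41.7 mm and 7.16 degrees, less where a joint would pass 70% of its speed; a pose out of reach is approached as far as the arm can. A call with a number of a shift or a turn outside -1 to 1 is refused whole. A call with a gripper value outside its range is refused whole. The fingers move at their own pace and stop on an object; "force" is the grip in N (left out, the last holds). Time passes only in rows, so rows that do not move let the fingers close, or fill a call up. It gives the time, the measured TCP pose, the force and the opening at its end, in the units of the state.
- get_state(): the state, without advancing time (a new reading comes with each control period).
- imaging.snapshot(name): name is "side" or "top" or "wrist"; returns a dict with "img" (480x640x3 uint8, red, green, blue), "camera_matrix" (3x3 intrinsics, pixels), "dist_coeffs" ([k1, k2, p1, p2, k3] as OpenCV has them; the pictures are not rectified), "R" (3x3) and "t" (3): a world point X has camera coordinates R X + t; the wrist camera has in their place "hand_eye" (4x4, takes a point from camera to tool coordinates, whose origin is the TCP and whose axes are the tool frame's). Camera axes: x right, y down, z forward; pixel columns grow to the right and rows downward; lengths in m; the calibration is good to about 2 mm. A picture is of the moment at which its call begins: read the wrist's pose just before it. There is no depth.
- job.finish_job(): hands the job in, once; it reports no verdict.
The state is a dict: "clock": time; "q": joint angles; "qd": joint speeds; "joint_torque": joint torques, N m; "tool_pos": TCP position; "eef_rot": TCP orientation; "contact_force": force on the tool from outside, world axes, zero at the start; "moment": the same for the moment, N m; "opening": opening from 0.0 (shut) to 1.0 (fully open).
Only numpy, scipy, OpenCV 4.12 (cv2) and the standard library are available. Lean on these libraries where they do the work, as an engineer would, in place of code of your own. Each camera call takes 0.05 s, during which the arm holds its last target.

## Working session

There is one attempt and no reset: what is moved stays moved. The work goes in short steps, Python scripts to look and compute and a tool call to move; the robot and the scene stay as the last step left them, time stands still between calls to the robot, and variables do not carry over. Pictures are saved under pics/ and viewed, and the job is handed in when it is done.

Besides the shell and the picture viewer there is one more tool, called after "Request:" by a JSON object that holds its "name" and its "arguments". send_rows: Moves the arm, as the interface text tells. Its arguments: {"type":"object","properties":{"motion":{"type":"array"},"force":{"type":"number"}},"required":["motion"]}

```bash
ls; mkdir -p pics
python3 - <<'E'
from plant import get_state, imaging
import cv2,numpy as np
s=get_state(); print(s)
for n in ["side","top","wrist"]:
    d=imaging.snapshot(n); cv2.imwrite(f"pics/{n}0.png",d["img"][:,:,::-1])
    print(n,{k:np.round(v,4).tolist() for k,v in d.items() if k!="img"})
E
```

```text
pics
{'clock': 0.0, 'q': array([-1.1941913 ,  0.69000671, -0.19452928,  1.56632187,  0.1573093 ,
        0.90248518, -0.21509047]), 'qd': array([-0.00037377, -0.00091515, -0.00170653, -0.00048695,  0.00020686,
       -0.00039808, -0.00111945]), 'joint_torque': array([-5.22423397e-05, -5.27546918e+01, -1.26714941e+00, -1.53422499e+01,
       -5.27144352e-02,  6.36097175e-03,  1.53884826e-04]), 'tool_pos': array([0.20991949, 0.58806069, 0.25190211]), 'eef_rot': array([ 0.69739417, -0.12063571,  0.120503  , -0.69610877]), 'contact_force': array([0.39834091, 0.12053483, 0.48988944]), 'moment': array([0.04949819, 0.0194285 , 0.04516525]), 'opening': 1.0013865927981982}
side {'camera_matrix': [[560.9286, 0.0, 317.9736], [0.0, 560.9286, 243.2783], [0.0, 0.0, 1.0]], 'dist_coeffs': [-0.1563, 0.0, 0.0, 0.0, 0.0], 'R': [[0.8203, -0.5716, -0.0198], [-0.3209, -0.4313, -0.8432], [0.4734, 0.6981, -0.5372]], 't': [-0.4025, 0.2407, 1.3527]}
top {'camera_matrix': [[512.3125, 0.0, 322.6165], [0.0, 512.3125, 238.9485], [0.0, 0.0, 1.0]], 'dist_coeffs': [-0.001, 0.0, 0.0, 0.0, 0.0], 'R': [[-0.0042, -0.9999, 0.0103], [-0.9879, 0.0026, -0.1553], [0.1553, -0.0109, -0.9878]], 't': [0.0031, 0.4877, 1.209]}
wrist {'camera_matrix': [[346.4193, 0.0, 319.0944], [0.0, 346.4193, 243.1975], [0.0, 0.0, 1.0]], 'dist_coeffs': [0.0077, 0.0, 0.0, 0.0, 0.0], 'hand_eye': [[0.0002, 0.9648, 0.2631, -0.0665], [0.001, -0.2631, 0.9648, -0.1317], [1.0, 0.0001, -0.001, 0.0001], [0.0, 0.0, 0.0, 1.0]]}
```

View pics/side0.png

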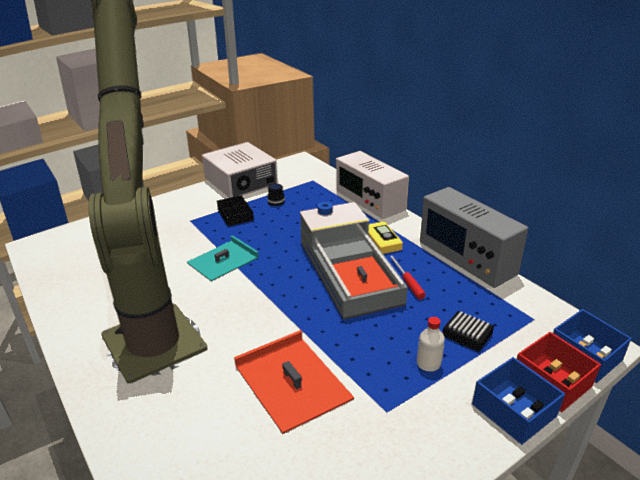

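View pics/top0.png

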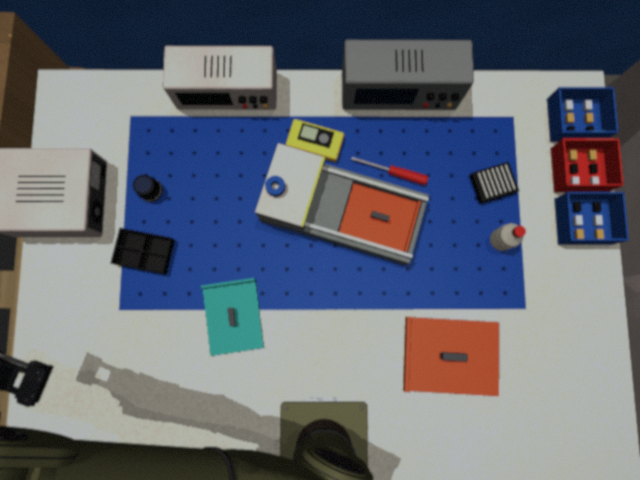

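View pics/wrist0.png

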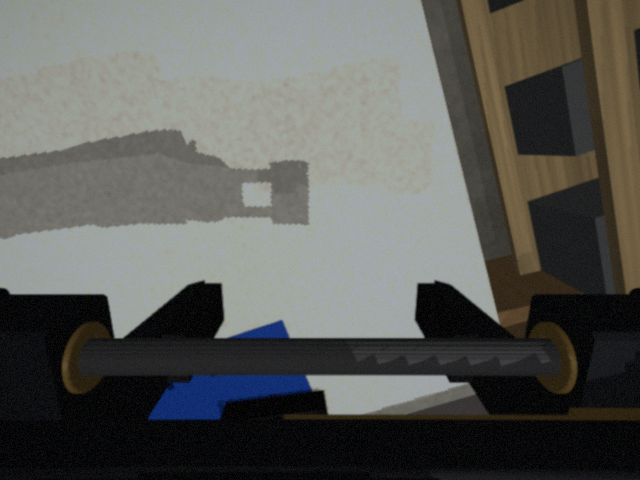

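The orange candidates are the small cover seated in the bay (top view 380,216; side 362,276) and a larger orange plate on the table (top 452,357; side 293,380). The turquoise plate at top 233,317 is ruled out by its colour. The one in the bay is the smaller orange one, so I'll confirm it in a crop and measure it.

```bash
cat > h.py <<'E'
from plant import get_state, imaging
import cv2,numpy as np
from scipy.spatial.transform import Rotation as Ro
def snap(n):
    s=get_state(); d=imaging.snapshot(n)
    if n=="wrist":
        T=np.eye(4);T[:3,:3]=Ro.from_quat(s["eef_rot"]).as_matrix();T[:3,3]=s["tool_pos"]
        C=np.linalg.inv(T@d["hand_eye"]); d["R"]=C[:3,:3]; d["t"]=C[:3,3]
    return d
def ray(d,px):
    u=cv2.undistortPoints(np.float64(px).reshape(-1,1,2),d["camera_matrix"],d["dist_coeffs"]).reshape(-1,2)
    v=np.c_[u,np.ones(len(u))]@d["R"]; return -d["R"].T@d["t"],v
def plane(d,px,z):
    o,v=ray(d,px); return o+v*((z-o[2])/v[:,2])[:,None]
def proj(d,X):
    return cv2.projectPoints(np.float64(X).reshape(-1,3),cv2.Rodrigues(d["R"])[0],d["t"],d["camera_matrix"],d["dist_coeffs"])[0].reshape(-1,2)
def tri(d1,p1,d2,p2):
    o1,v1=ray(d1,p1);o2,v2=ray(d2,p2);out=[]
    for a,b in zip(v1,v2):
        k=np.linalg.lstsq(np.c_[a,-b],o2-o1,rcond=None)[0]
        P,Q=o1+a*k[0],o2+b*k[1]; out.append(np.r_[(P+Q)/2,np.linalg.norm(P-Q)])
    return np.array(out)
def orange(img):
    h=cv2.cvtColor(img,cv2.COLOR_RGB2HSV); return cv2.inRange(h,(3,150,110),(14,255,255))
E
python3 - <<'E'
from h import *
t=snap("top");s=snap("side")
for n,d,b in(("top",t,(250,430,140,270)),("side",s,(290,420,195,320))):
    m=orange(d["img"]); cs=[c for c in cv2.findContours(m,0,2)[0] if cv2.contourArea(c)>200]
    for c in cs: print(n,cv2.contourArea(c),cv2.minAreaRect(c), cv2.approxPolyDP(c,4,True).reshape(-1,2).tolist())
    x0,x1,y0,y1=b; cr=d["img"][y0:y1,x0:x1,::-1]
    cv2.imwrite(f"pics/{n}_crop.png",cv2.resize(cr,None,fx=4.4,fy=4.4,interpolation=cv2.INTER_CUBIC))
E
```

```text
top 6450.0 ((451.6865234375, 356.12945556640625), (94.16781616210938, 72.15721893310547), 2.759107828140259) [[407, 318], [405, 390], [497, 394], [496, 323]]
top 3423.0 ((379.453857421875, 216.33078002929688), (71.02558898925781, 51.47174072265625), 15.708637237548828) [[353, 184], [339, 229], [406, 250], [420, 201]]
side 6377.5 ((292.358154296875, 378.6443176269531), (101.10786437988281, 78.65878295898438), 55.124671936035156) [[300, 331], [235, 357], [237, 368], [282, 432], [353, 398], [301, 339]]
side 1409.5 ((365.3352966308594, 274.7588195800781), (35.25120544433594, 57.37811279296875), 77.47119140625) [[334, 264], [351, 295], [397, 285], [373, 257]]
```

View pics/top_crop.png

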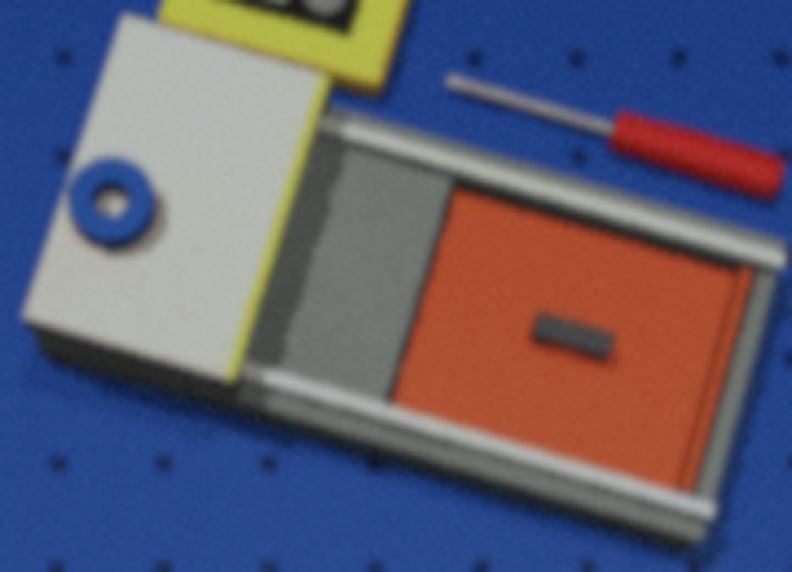

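View pics/side_crop.png

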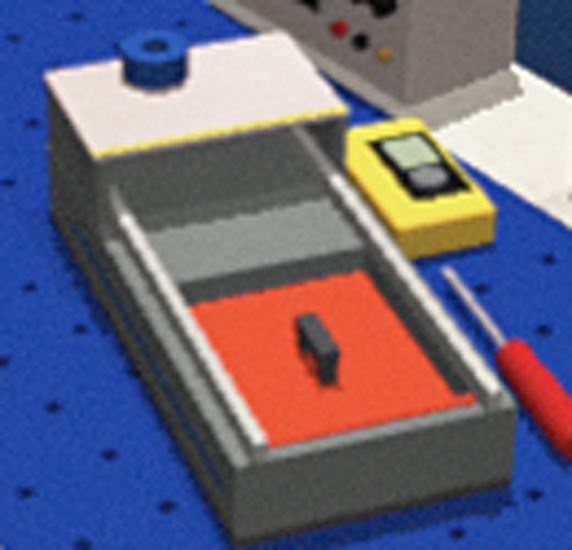

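Confirmed: the bay cover has its handle in the middle and its lip at the end away from the hood. Next I'll triangulate the handle, hood edge and guide ends.

Run:
```python
from h import *
t=snap("top");s=snap("side")
T=lambda p:(np.array(p,float)+.5)/4.4-.5+[250,140]
S=lambda p:(np.array(p,float)+.5)/4.4-.5+[290,195]
names=["handle","hoodL","hoodR","guide_far_end","guide_near_end"]
tp=T([(573,335),(327,80),(234,378),(785,245),(714,503)])
sp=S([(318,333),(347,108),(98,155),(497,390),(262,440)])
X=tri(t,tp,s,sp)
for n,x in zip(names,X): print(n,np.round(x,4))
c=np.array([[353,184],[339,229],[406,250],[420,201]],float)
m=orange(t["img"]);cs=[k for k in cv2.findContours(m,0,2)[0] if 2000<cv2.contourArea(k)<5000][0]
b=cv2.boxPoints(cv2.minAreaRect(cs)); P=plane(t,b,.044);print(np.round(P,4));print(P.mean(0))
for z in (.060,.068):print(plane(t,tp[:1],z))
ah=plane(t,tp[1:3],.114);print("hood z.114",ah,ah.mean(0)); d=ah[0]-ah[1]; print("hood edge ang",np.degrees(np.arctan2(d[1],d[0])),np.linalg.norm(d))
g=plane(t,tp[3:],.074);print("guide ends",g,g.mean(0));d=g[0]-g[1];print(np.degrees(np.arctan2(d[1],d[0])),np.linalg.norm(d))
d=ah.mean(0)-g.mean(0);print("axis",np.degrees(np.arctan2(d[1],d[0])),np.linalg.norm(d))
q=get_state();print(Ro.from_quat(q["eef_rot"]).as_matrix())
```

```text
handle [ 0.5393 -0.1357  0.0651  0.0006]
hoodL [ 6.685e-01 -1.700e-03  1.139e-01  5.000e-04]
hoodR [0.5068 0.0479 0.1127 0.0012]
guide_far_end [ 0.5845 -0.2499  0.072   0.0079]
guide_near_end [ 0.444  -0.2074  0.0732  0.0043]
[[ 0.5056 -0.0371  0.044 ]
 [ 0.6295 -0.0732  0.044 ]
 [ 0.5801 -0.2397  0.044 ]
 [ 0.4575 -0.2012  0.044 ]]
[ 0.5431408  -0.13778524  0.044     ]
[[ 0.54055266 -0.13649993  0.06      ]]
[[ 0.53892334 -0.13549813  0.068     ]]
hood z.114 [[ 0.66824495 -0.00159631  0.114     ]
 [ 0.50708867  0.04761376  0.114     ]] [0.58766681 0.02300873 0.114     ]
hood edge ang -16.980375971706252 0.16850214949544493
guide ends [[ 0.5875172  -0.25164159  0.074     ]
 [ 0.44580381 -0.20838157  0.074     ]] [ 0.5166605  -0.23001158  0.074     ]
-16.975551638944474 0.14816921085048282
axis 74.32403136455234 0.265821687025462
[[ 9.41850619e-01 -1.29799477e-04  3.36031836e-01]
 [-3.36031861e-01 -3.57137532e-04  9.41850551e-01]
 [-2.24212860e-06 -9.99999928e-01 -3.79986966e-04]]
```

```bash
cat >> h.py <<'E'
from scipy.linalg import logm, expm
def pose(yaw_z_deg,p):
    a=np.radians(yaw_z_deg); z=np.array([np.cos(a),np.sin(a),0]); y=np.array([0,0,-1.]); x=np.cross(y,z)
    T=np.eye(4);T[:3,:3]=np.c_[x,y,z];T[:3,3]=p;return T
def cur():
    s=get_state();T=np.eye(4);T[:3,:3]=Ro.from_quat(s["eef_rot"]).as_matrix();T[:3,3]=s["tool_pos"];return T
def twist(T0,T1,N):
    L=np.real(logm(np.linalg.inv(T0)@T1))
    w=np.array([L[2,1],L[0,2],L[1,0]]);return w/.08/N,L[:3,3]/.02/N
def step(T,r,n=1):
    for _ in range(n):
        D=np.eye(4);D[:3,:3]=Ro.from_rotvec(np.array(r[:3])*.08).as_matrix();D[:3,3]=np.array(r[3:6])*.02;T=T@D
    return T
E
python3 - <<'E'
from h import *
T0=pose(np.degrees(np.arctan2(.9418,.336)),[.21,.589,.253]);T1=pose(-16.5,[.5395,-.1357,.20])
for N in(30,35):
    w,v=twist(T0,T1,N);print(N,w.round(3),v.round(3))
    r=np.r_[w,v]
    # screw with rotation row then shift each row applied about same frame
    print(step(T0,np.round(r,2),N).round(4))
E
```

```text
30 [0.    0.632 0.   ] [ 1.462  0.088 -0.063]
[[-0.2801  0.      0.96    0.5605]
 [-0.96    0.     -0.2801 -0.1253]
 [ 0.     -1.      0.      0.199 ]
 [ 0.      0.      0.      1.    ]]
35 [0.    0.541 0.   ] [ 1.253  0.076 -0.054]
[[-0.2801  0.      0.96    0.5583]
 [-0.96    0.     -0.2801 -0.1253]
 [ 0.     -1.      0.      0.197 ]
 [ 0.      0.      0.      1.    ]]
```

Request:
{"name": "send_rows", "arguments": {"motion": [[[0,0.42,0,0.97,0.06,-0.04,-1],[0,0.42,0,0.97,0.06,-0.04,-1],[0,0.42,0,0.97,0.06,-0.04,-1],[0,0.42,0,0.97,0.06,-0.04,-1],[0,0.42,0,0.97,0.06,-0.04,-1]]]}}

```text
clock: 0.77
tool_pos: [0.2981, 0.546, 0.2467]
eef_rot: [-0.684, 0.179, -0.179, 0.684]
contact_force: [0.9, 0.3, 0.3]
opening: 0.999
```

Request:
{"name": "send_rows", "arguments": {"motion": [[[0,0.42,0,0.97,0.06,-0.04,-1],[0,0.42,0,0.97,0.06,-0.04,-1],[0,0.42,0,0.97,0.06,-0.04,-1],[0,0.42,0,0.97,0.06,-0.04,-1],[0,0.42,0,0.97,0.06,-0.04,-1]]]}}

```text
clock: 1.18
tool_pos: [0.3771, 0.4896, 0.2407]
eef_rot: [-0.666, 0.236, -0.236, 0.667]
contact_force: [-0.5, 0.2, 0.2]
opening: 1.003
```

Request:
{"name": "send_rows", "arguments": {"motion": [[[0,0.42,0,0.97,0.06,-0.04,-1],[0,0.42,0,0.97,0.06,-0.04,-1],[0,0.42,0,0.97,0.06,-0.04,-1],[0,0.42,0,0.97,0.06,-0.04,-1],[0,0.42,0,0.97,0.06,-0.04,-1]]]}}

```text
clock: 1.6
tool_pos: [0.4454, 0.4208, 0.2347]
eef_rot: [-0.644, 0.291, -0.291, 0.645]
contact_force: [-0.2, -0.1, 0.5]
opening: 1.002
```

Request:
{"name": "send_rows", "arguments": {"motion": [[[0,0.42,0,0.97,0.06,-0.04,-1],[0,0.42,0,0.97,0.06,-0.04,-1],[0,0.42,0,0.97,0.06,-0.04,-1],[0,0.42,0,0.97,0.06,-0.04,-1],[0,0.42,0,0.97,0.06,-0.04,-1]]]}}

```text
clock: 2.02
tool_pos: [0.5013, 0.3415, 0.2287]
eef_rot: [-0.618, 0.344, -0.344, 0.618]
contact_force: [0.5, -0.5, 0.7]
opening: 0.997
```

Request:
{"name": "send_rows", "arguments": {"motion": [[[0,0.42,0,0.97,0.06,-0.04,-1],[0,0.42,0,0.97,0.06,-0.04,-1],[0,0.42,0,0.97,0.06,-0.04,-1],[0,0.42,0,0.97,0.06,-0.04,-1],[0,0.42,0,0.97,0.06,-0.04,-1]]]}}

```text
clock: 2.43
tool_pos: [0.5432, 0.2541, 0.2227]
eef_rot: [-0.587, 0.395, -0.395, 0.587]
contact_force: [0.1, 0.4, 0.2]
opening: 1.001
```

Request:
{"name": "send_rows", "arguments": {"motion": [[[0,0.42,0,0.97,0.06,-0.04,-1],[0,0.42,0,0.97,0.06,-0.04,-1],[0,0.42,0,0.97,0.06,-0.04,-1],[0,0.42,0,0.97,0.06,-0.04,-1],[0,0.42,0,0.97,0.06,-0.04,-1]]]}}

```text
clock: 2.85
tool_pos: [0.5698, 0.1608, 0.2167]
eef_rot: [-0.551, 0.442, -0.443, 0.552]
contact_force: [0.1, 0.2, 0.2]
opening: 1.004
```

Request:
{"name": "send_rows", "arguments": {"motion": [[[0,0.42,0,0.97,0.06,-0.04,-1],[0,0.42,0,0.97,0.06,-0.04,-1],[0,0.42,0,0.97,0.06,-0.04,-1],[0,0.42,0,0.97,0.06,-0.04,-1],[0,0.42,0,0.97,0.06,-0.04,-1]]]}}

```text
clock: 3.27
tool_pos: [0.5805, 0.0644, 0.2107]
eef_rot: [-0.512, 0.487, -0.487, 0.513]
contact_force: [0.0, 0.2, -0.4]
opening: 0.999
```

Request:
{"name": "send_rows", "arguments": {"motion": [[[0,0.42,0,0.97,0.06,-0.04,-1],[0,0.42,0,0.97,0.06,-0.04,-1],[0,0.42,0,0.97,0.06,-0.04,-1],[0,0.42,0,0.97,0.06,-0.04,-1],[0,0.42,0,0.97,0.06,-0.04,-1]]]}}

```text
clock: 3.68
tool_pos: [0.5749, -0.0324, 0.2047]
eef_rot: [0.47, -0.528, 0.529, -0.47]
contact_force: [0.5, -0.0, -0.4]
opening: 1.003
```

Request:
{"name": "send_rows", "arguments": {"motion": [[[0,0.42,0,0.97,0.06,-0.5,-1],[0,0.42,0,0.97,0.06,-0.5,-1],[0,0.42,0,0.97,0.06,-0.3,-1],[0,0.42,0,0.97,0.06,-0.04,-1],[0,0.42,0,0.97,0.06,-0.04,-1]]]}}

```text
clock: 4.1
tool_pos: [0.5295, -0.1234, 0.1988]
eef_rot: [-0.424, 0.566, -0.566, 0.424]
contact_force: [-0.2, 0.2, 0.5]
opening: 1.0
```

Run:
```python
from h import *
d=snap("wrist");cv2.imwrite("pics/w1.png",d["img"][:,:,::-1]);print(cur().round(4), get_state()["q"].round(2))
```

```text
[[-2.889e-01 -1.200e-03  9.574e-01  5.278e-01]
 [-9.574e-01 -3.700e-03 -2.889e-01 -1.287e-01]
 [ 3.900e-03 -1.000e+00 -1.000e-04  1.987e-01]
 [ 0.000e+00  0.000e+00  0.000e+00  1.000e+00]] [ 0.09  0.66  0.11  1.88 -0.11  0.61 -0.03]
```

View pics/w1.png

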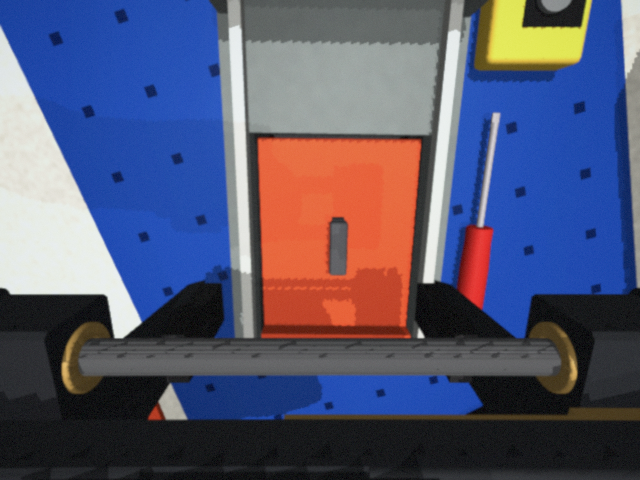

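The wrist view shows the handle bar from about (338,220) to (338,275), with the cover between the guides. Now I'll refine the position and yaw.

Run:
```python
from h import *
d=snap("wrist");img=d["img"]
cv2.imwrite("pics/w1c.png",cv2.resize(img[120:345,210:460,::-1],None,fx=3,fy=2.6,interpolation=cv2.INTER_CUBIC))
h=cv2.cvtColor(img,cv2.COLOR_RGB2HSV)
m=cv2.inRange(h,(0,0,0),(180,110,130));m[:, :300]=0;m[:,380:]=0;m[:190]=0;m[300:]=0
c=max(cv2.findContours(m,0,2)[0],key=cv2.contourArea);r=cv2.minAreaRect(c);print(r)
b=cv2.boxPoints(r);print(plane(d,b,.068).round(4),plane(d,[r[0]],.066).round(4))
o=orange(img);c=max(cv2.findContours(o,0,2)[0],key=cv2.contourArea);
for v in (145,200,260):
    x=np.where(o[v]>0)[0];x=x[(x>240)&(x<440)];P=plane(d,[(x[0],v),(x[-1],v)],.044);print(v,x[0],x[-1],P.round(4)[:,:2],P.mean(0).round(4))
# guides: bright
g=h[:,:,2]
for v in(20,100,180,260):
    a=img[v].astype(int);w=np.where((a.min(1)>165)&(np.arange(640)>210)&(np.arange(640)<480))[0];print(v,w.min(),w.max(),w[w<320].max() if (w<320).any() else 0,w[w>320].min())
```

```text
((338.4999694824219, 239.0), (16.999996185302734, 55.99999237060547), 0.0)
[[ 0.53   -0.1551  0.068 ]
 [ 0.5427 -0.1116  0.068 ]
 [ 0.5552 -0.1153  0.068 ]
 [ 0.543  -0.159   0.068 ]] [[ 0.5428 -0.1353  0.066 ]]
145 257 420 [[ 0.5016 -0.0483]
 [ 0.6255 -0.0857]] [ 0.5635 -0.067   0.044 ]
200 259 416 [[ 0.4885 -0.0901]
 [ 0.6129 -0.1277]] [ 0.5507 -0.1089  0.044 ]
260 262 411 [[ 0.4736 -0.1402]
 [ 0.5974 -0.1776]] [ 0.5355 -0.1589  0.044 ]
20 227 460 238 448
100 230 452 242 441
180 235 444 246 433
260 239 436 250 425
```

View pics/w1c.png

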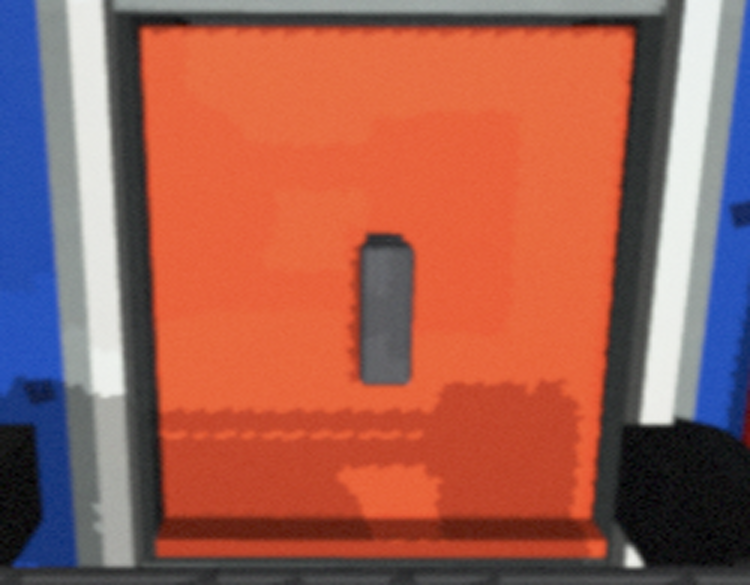

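Request:
{"name": "send_rows", "arguments": {"motion": [[[0,0,0,0.03,0.9,0.2,-1],[0,0,0,0.03,0.9,0.2,-1],[0,0,0,0.03,0.9,0.2,-1],[0,0,0,0.03,0.8,0.2,-1],[0,0,0,0,0,0,-1]]]}}

```text
clock: 4.62
tool_pos: [0.5442, -0.1278, 0.1261]
eef_rot: [-0.425, 0.567, -0.564, 0.424]
contact_force: [0.2, -0.3, -0.1]
opening: 1.003
```

Run:
```python
from h import *
imaging.snapshot("top")
d=snap("wrist");img=d["img"];cv2.imwrite("pics/w2.png",img[:,:,::-1]);T=cur();print(T.round(4),np.abs(get_state()["qd"]).max())
h=cv2.cvtColor(img,cv2.COLOR_RGB2HSV);o=orange(img)
for v in (100,150,200,260):
    x=np.where(o[v]>0)[0];x=x[(x>150)&(x<500)];P=plane(d,[(x[0],v),(x[-1],v)],.044);print(v,x[0],x[-1],P.round(4)[:,:2],P.mean(0).round(4))
```

```text
[[-2.788e-01 -6.000e-04  9.604e-01  5.447e-01]
 [-9.604e-01  1.000e-03 -2.788e-01 -1.284e-01]
 [-8.000e-04 -1.000e+00 -9.000e-04  1.286e-01]
 [ 0.000e+00  0.000e+00  0.000e+00  1.000e+00]] 0.02835475108145241Traceback (most recent call last):
  File "<stdin>", line 6, in <module>
IndexError: index 0 is out of bounds for axis 0 with size 0
```

View pics/w2.png

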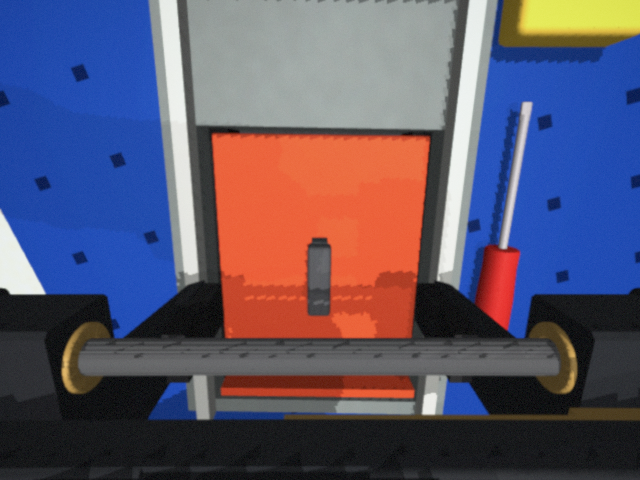

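The handle's top face spans about x 308–331 and y 245–315. I'll use that to triangulate against the first view.

Run:
```python
from h import *
d=snap("wrist");img=d["img"];T=cur();o=orange(img)
print(T[:3,3].round(4), np.abs(get_state()["qd"]).max())
for v in (150,200,260):
    x=np.where(o[v]>0)[0];x=x[(x>150)&(x<500)];P=plane(d,[(x[0],v),(x[-1],v)],.044);print(v,x[0],x[-1],P.round(4)[:,:2],P.mean(0).round(4))
# triangulate vs view1 handle top centre
d1=dict(d);T1=np.array([[-.2889,-.0012,.9574,.5278],[-.9574,-.0037,-.2889,-.1287],[.0039,-1,-.0001,.1987],[0,0,0,1]])
C=np.linalg.inv(T1@d["hand_eye"]);d1["R"]=C[:3,:3];d1["t"]=C[:3,3]
H=tri(d1,[(338.6,241)],d,[(319.3,280)])[0];print("tri",H.round(4))
Hp=plane(d,[(319.3,280)],.068)[0];print(Hp.round(4))
print("tool-frame off",(T[:3,:3].T@(Hp-T[:3,3])).round(4),"yaw tool z",np.degrees(np.arctan2(T[1,2],T[0,2])))
e=plane(d,[(213,132),(430,135)],.044);x=e[1]-e[0];print("front edge yaw",np.degrees(np.arctan2(x[1],x[0])))
```

```text
[ 0.545  -0.1287  0.1292] 0.019270053861064618
150 212 427 [[ 0.5021 -0.0468]
 [ 0.6265 -0.0829]] [ 0.5643 -0.0649  0.044 ]
200 215 422 [[ 0.4931 -0.0756]
 [ 0.6174 -0.1117]] [ 0.5553 -0.0937  0.044 ]
260 219 417 [[ 0.4817 -0.1133]
 [ 0.6063 -0.1495]] [ 0.544  -0.1314  0.044 ]
tri [ 0.5425 -0.1385  0.061   0.0007]
[ 0.5435 -0.1361  0.068 ]
tool-frame off [0.0076 0.0612 0.0006] yaw tool z -16.19787117255947
front edge yaw -16.954870346147814
```

Request:
{"name": "send_rows", "arguments": {"motion": [[[0,0.08,0,0.1,0.8,0.01,-1],[0,0.08,0,0.1,0.8,0.01,-1],[0,0,0,0.1,0.8,0.01,-1],[0,0,0,0.1,0.8,0,-1],[0,0,0,0,0,0,-1]]]}}

```text
clock: 5.18
tool_pos: [0.5419, -0.1371, 0.0637]
eef_rot: [-0.421, 0.569, -0.568, 0.42]
contact_force: [0.3, 0.0, -0.4]
opening: 1.001
```

Run:
```python
from h import *
s=snap("side");d=snap("wrist");T=cur();print(T.round(4),get_state()["contact_force"].round(1))
cv2.imwrite("pics/w3.png",np.vstack([d["img"][180:,:,::-1],cv2.resize(s["img"][200:330,260:460,::-1],(400,260))[:,np.r_[0:400,[0]*240]]]))
```

```text
[[-2.923e-01  6.000e-04  9.563e-01  5.432e-01]
 [-9.563e-01  1.000e-04 -2.923e-01 -1.371e-01]
 [-3.000e-04 -1.000e+00  6.000e-04  6.550e-02]
 [ 0.000e+00  0.000e+00  0.000e+00  1.000e+00]] [ 0.4  0.  -0.3]
```

View pics/w3.png

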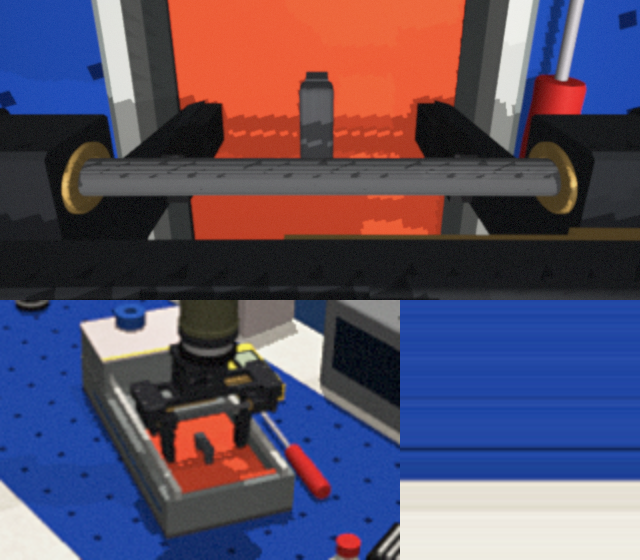

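The handle sits centred between the fingers, so I'm closing.

Request:
{"name": "send_rows", "arguments": {"motion": [[[0,0,0,0,0,0,1],[0,0,0,0,0,0,1],[0,0,0,0,0,0,1],[0,0,0,0,0,0,1],[0,0,0,0,0,0,1]]], "force": 35}}

```text
clock: 5.7
tool_pos: [0.5431, -0.1373, 0.0652]
eef_rot: [0.42, -0.568, 0.569, -0.421]
contact_force: [-0.8, -0.2, -0.3]
opening: 0.643
```

Request:
{"name": "send_rows", "arguments": {"motion": [[[0,0,0,0,0,0,1],[0,0,0,0,0,0,1],[0,0,0,0,-0.1,0,1],[0,0,0,0,-0.2,0,1],[0,0,0,0,-0.2,0,1]]]}}

```text
clock: 6.12
tool_pos: [0.5428, -0.1373, 0.075]
eef_rot: [-0.421, 0.569, -0.568, 0.421]
contact_force: [-0.3, 0.5, -0.6]
opening: 0.266
```

The fingers are slower than I assumed and hadn't closed yet. I'll go back down 10 mm and finish closing.

Request:
{"name": "send_rows", "arguments": {"motion": [[[0,0,0,0,0.25,0,0.45],[0,0,0,0,0.25,0,0.45],[0,0,0,0,0,0,1],[0,0,0,0,0,0,1],[0,0,0,0,0,0,1]]]}}

```text
clock: 6.53
tool_pos: [0.5421, -0.1371, 0.064]
eef_rot: [-0.421, 0.569, -0.568, 0.42]
contact_force: [-0.8, -0.0, -4.7]
opening: 0.154
```

Request:
{"name": "send_rows", "arguments": {"motion": [[[0,0,0,0,0,0,1],[0,0,0,0,0,0,1],[0,0,0,0,0,0,1],[0,0,0,0,0,0,1],[0,0,0,0,0,0,1]]]}}

```text
clock: 6.95
tool_pos: [0.5428, -0.1373, 0.0646]
eef_rot: [-0.421, 0.568, -0.568, 0.421]
contact_force: [0.6, 0.4, -5.2]
opening: 0.153
```

Run:
```python
from h import *
d=snap("wrist");s=get_state();print(cur().round(4),s["contact_force"].round(1),s["opening"])
cv2.imwrite("pics/w4.png",d["img"][:,:,::-1])
```

```text
[[-2.924e-01 -1.000e-04  9.563e-01  5.428e-01]
 [-9.563e-01  1.000e-04 -2.924e-01 -1.373e-01]
 [-1.000e-04 -1.000e+00 -1.000e-04  6.460e-02]
 [ 0.000e+00  0.000e+00  0.000e+00  1.000e+00]] [-0.4 -1.  -5.1] 0.15362226325189515
```

View pics/w4.png

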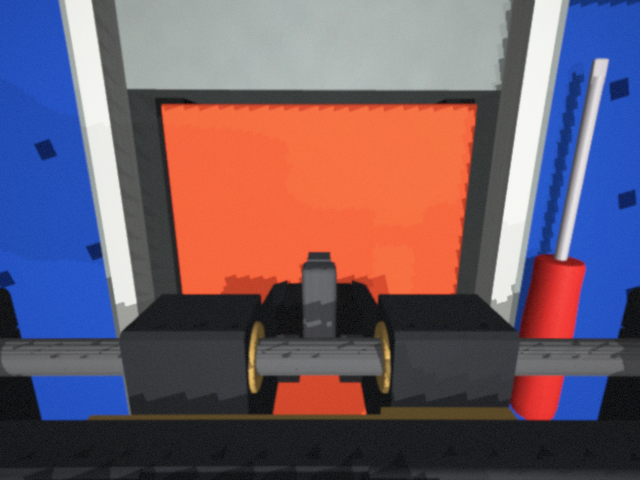

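Gripped: the opening is 13.5 mm and the force shows weight coming on. Lifting 30 mm straight up.

Request:
{"name": "send_rows", "arguments": {"motion": [[[0,0,0,0,-0.3,0,1],[0,0,0,0,-0.3,0,1],[0,0,0,0,-0.3,0,1],[0,0,0,0,-0.3,0,1],[0,0,0,0,-0.3,0,1]]]}}

```text
clock: 7.42
tool_pos: [0.543, -0.1374, 0.0957]
eef_rot: [0.42, -0.568, 0.569, -0.421]
contact_force: [0.1, -0.7, -4.6]
opening: 0.152
```

Request:
{"name": "send_rows", "arguments": {"motion": [[[0,0,0,0,0,0,1],[0,0,0,0,0,0,1],[0,0,0,0,0,0,1],[0,0,0,0,0,0,1],[0,0,0,0,0,0,1]]]}}

```text
clock: 7.83
tool_pos: [0.5427, -0.1373, 0.0944]
eef_rot: [-0.421, 0.569, -0.568, 0.421]
contact_force: [0.3, -0.4, -5.3]
opening: 0.152
```

Run:
```python
from h import *
d=snap("wrist");sd=snap("side");s=get_state();print(cur().round(4),s["contact_force"].round(1),s["moment"].round(2),s["opening"])
cv2.imwrite("pics/w5.png",d["img"][:,:,::-1]);cv2.imwrite("pics/s5.png",cv2.resize(sd["img"][190:330,270:450,::-1],None,fx=4,fy=4,interpolation=cv2.INTER_CUBIC))
```

```text
[[-2.924e-01 -4.000e-04  9.563e-01  5.427e-01]
 [-9.563e-01  2.000e-04 -2.924e-01 -1.373e-01]
 [-0.000e+00 -1.000e+00 -5.000e-04  9.440e-02]
 [ 0.000e+00  0.000e+00  0.000e+00  1.000e+00]] [ 0.8 -0.  -4.8] [-0.03  0.07  0.02] 0.15454989806996555
```

View pics/w5.png

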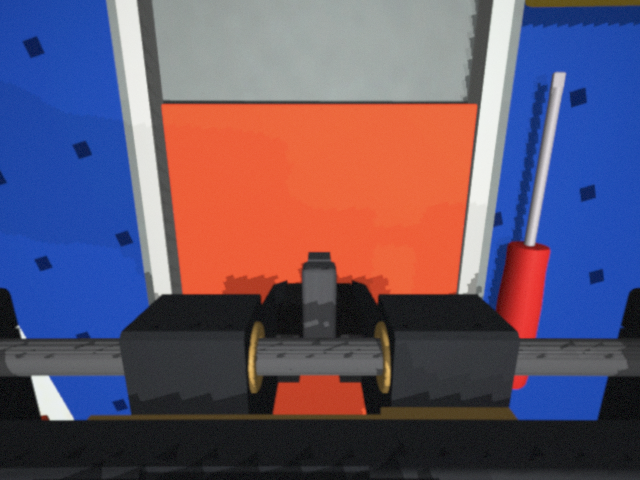

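View pics/s5.png

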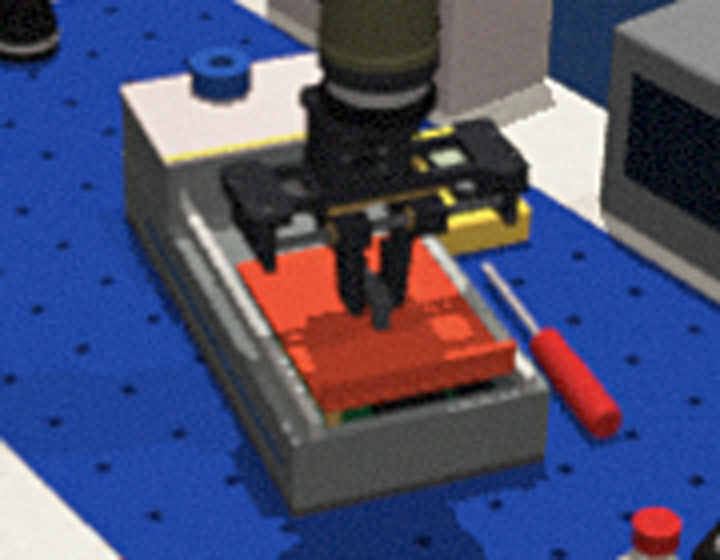

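Lifted level and clear of the seat. Next I'll compare the cover's centring and yaw with the guides.

Run:
```python
from h import *
d=snap("wrist");img=d["img"].astype(int);T=cur();o=orange(d["img"])
tool=lambda P:(P-T[:3,3])@T[:3,:3]
for v in (30,60,90,115,150,200,250):
    a=img[v];b=(a.min(1)>170)&(a.max(1)-a.min(1)<40);x=np.where(b)[0];x=x[(x>90)&(x<540)]
    l=x[x<240];r=x[x>400]
    if len(l)and len(r):
        P=tool(plane(d,[(l.max()+.5,v),(r.min()-.5,v)],.074));print(v,l.max(),r.min(),"guides tool x,z mm",(P[:,[0,2]]*1e3).round(1).tolist(),"mid",(P.mean(0)[[0,2]]*1e3).round(2))
    x=np.where(o[v]>0)[0];x=x[(x>140)&(x<500)]
    if len(x)>200:
        P=tool(plane(d,[(x[0]-.5,v),(x[-1]+.5,v)],.074));print(v,"cover",x[0],x[-1],(P[:,[0,2]]*1e3).round(1).tolist(),"mid",(P.mean(0)[[0,2]]*1e3).round(2))
```

```text
30 139 490 guides tool x,z mm [[-111.5, -68.8], [-111.5, 67.0]] mid [-111.53   -0.93]
60 143 486 guides tool x,z mm [[-101.0, -68.7], [-101.0, 66.8]] mid [-101.03   -0.97]
90 147 482 guides tool x,z mm [[-90.1, -68.6], [-90.1, 66.6]] mid [-90.07  -1.01]
115 150 479 guides tool x,z mm [[-80.6, -68.7], [-80.6, 66.6]] mid [-80.56  -1.05]
115 cover 162 475 [[-80.6, -64.1], [-80.6, 65.3]] mid [-80.57   0.6 ]
150 154 475 guides tool x,z mm [[-66.7, -68.8], [-66.6, 66.6]] mid [-66.65  -1.1 ]
150 cover 166 471 [[-66.7, -64.2], [-66.6, 65.3]] mid [-66.65   0.59]
200 160 469 guides tool x,z mm [[-45.5, -68.8], [-45.4, 66.5]] mid [-45.45  -1.18]
200 cover 172 466 [[-45.5, -64.0], [-45.4, 65.6]] mid [-45.45   0.8 ]
250 165 464 guides tool x,z mm [[-22.6, -69.3], [-22.5, 66.8]] mid [-22.55  -1.26]
250 cover 178 460 [[-22.6, -63.9], [-22.5, 65.4]] mid [-22.55   0.79]
```

Yaw is within 0.2°. The cover is 1.7 mm off centre towards tool +z, so I'll correct that and slide 124 mm towards the hood.

Request:
{"name": "send_rows", "arguments": {"motion": [[[0,0,0,-0.2,0,-0.04,1],[0,0,0,-0.6,0,-0.04,1],[0,0,0,-0.6,0,0,1],[0,0,0,-0.6,0,0,1],[0,0,0,-0.6,0,0,1]]]}}

```text
clock: 8.4
tool_pos: [0.5572, -0.0846, 0.0947]
eef_rot: [-0.421, 0.568, -0.568, 0.421]
contact_force: [0.8, 0.0, -4.5]
opening: 0.152
```

Request:
{"name": "send_rows", "arguments": {"motion": [[[0,0,0,-0.6,0,0.01,1],[0,0,0,-0.6,0,0.01,1],[0,0,0,-0.6,0,0,1],[0,0,0,-0.6,0,0,1],[0,0,0,-0.6,0,0,1]]]}}

```text
clock: 8.82
tool_pos: [0.5748, -0.0286, 0.0947]
eef_rot: [-0.421, 0.568, -0.568, 0.421]
contact_force: [0.2, -0.0, -4.9]
opening: 0.155
```

Request:
{"name": "send_rows", "arguments": {"motion": [[[0,0,0,-0.5,0,0,1],[0,0,0,-0.3,0,0,1],[0,0,0,0,0,0,1],[0,0,0,0,0,0,1],[0,0,0,0,0,0,1]]]}}

```text
clock: 9.23
tool_pos: [0.5788, -0.0158, 0.0947]
eef_rot: [0.421, -0.569, 0.569, -0.42]
contact_force: [-0.7, -0.2, -5.3]
opening: 0.16
```

Run:
```python
from h import *
d=snap("wrist");sd=snap("side");tp=snap("top");s=get_state();print(cur().round(4),s["contact_force"].round(1),s["moment"].round(2),s["opening"])
cv2.imwrite("pics/w6.png",d["img"][:,:,::-1]);cv2.imwrite("pics/s6.png",np.hstack([cv2.resize(sd["img"][190:330,290:420,::-1],None,fx=3,fy=3),cv2.resize(tp["img"][140:280,250:430,::-1],None,fx=2.2,fy=3)]))
```

```text
[[-2.939e-01 -2.000e-04  9.558e-01  5.789e-01]
 [-9.558e-01 -6.000e-04 -2.939e-01 -1.570e-02]
 [ 6.000e-04 -1.000e+00 -0.000e+00  9.470e-02]
 [ 0.000e+00  0.000e+00  0.000e+00  1.000e+00]] [-0.6 -0.4 -5.5] [-0.05  0.11  0.01] 0.15309112650329856
```

View pics/w6.png

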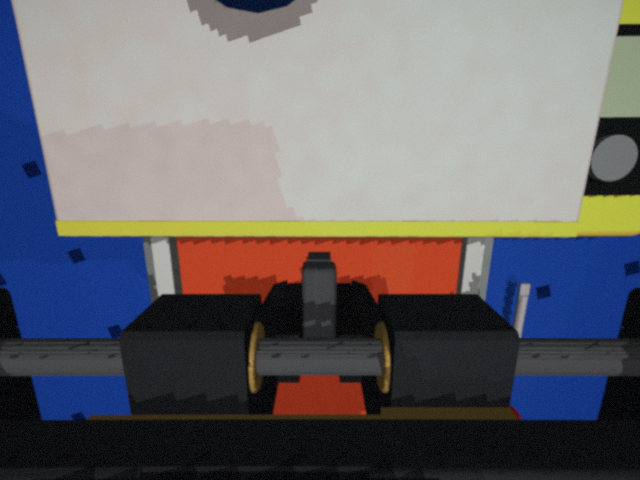

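View pics/s6.png

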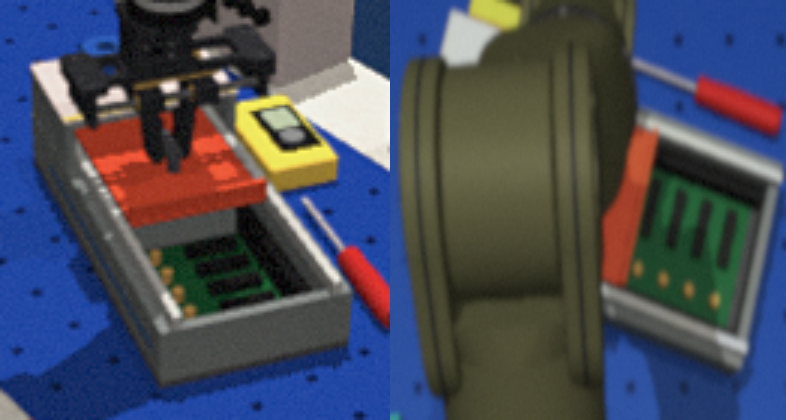

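Run:
```python
from h import *
d=snap("wrist");img=d["img"].astype(int);T=cur();o=orange(d["img"])
tool=lambda P:(P-T[:3,3])@T[:3,:3]
print("hood edge",(tool(plane(d,[(70,221),(575,221)],.114))*1e3).round(1))
cv2.imwrite("pics/w6c.png",cv2.resize(d["img"][220:300,130:500,::-1],None,fx=2.1,fy=4,interpolation=cv2.INTER_CUBIC))
for v in (255,265,280):
    a=img[v]; print(v,[(x,a[x].tolist()) for x in list(range(166,184,2))+list(range(454,472,2))])
```

```text
hood edge [[-44.  -19.3 -81.1]
 [-43.9 -19.3  85.1]]
255 [(166, [177, 179, 173]), (168, [174, 176, 171]), (170, [120, 120, 117]), (172, [56, 57, 55]), (174, [53, 54, 53]), (176, [58, 57, 54]), (178, [138, 59, 48]), (180, [183, 68, 40]), (182, [185, 69, 41]), (454, [182, 65, 37]), (456, [185, 71, 42]), (458, [178, 64, 35]), (460, [121, 55, 43]), (462, [59, 57, 57]), (464, [75, 73, 70]), (466, [163, 163, 160]), (468, [176, 179, 172]), (470, [177, 178, 171])]
265 [(166, [174, 177, 171]), (168, [177, 179, 174]), (170, [164, 166, 160]), (172, [80, 80, 79]), (174, [59, 59, 59]), (176, [56, 60, 59]), (178, [79, 60, 58]), (180, [165, 65, 42]), (182, [186, 70, 41]), (454, [183, 68, 40]), (456, [184, 66, 39]), (458, [160, 61, 39]), (460, [67, 55, 53]), (462, [59, 58, 56]), (464, [127, 127, 124]), (466, [170, 174, 166]), (468, [175, 176, 171]), (470, [174, 175, 170])]
280 [(166, [175, 177, 171]), (168, [173, 174, 169]), (170, [176, 176, 172]), (172, [151, 151, 147]), (174, [73, 74, 70]), (176, [58, 58, 58]), (178, [57, 58, 56]), (180, [89, 52, 48]), (182, [175, 63, 39]), (454, [185, 69, 40]), (456, [169, 63, 40]), (458, [78, 51, 45]), (460, [56, 55, 57]), (462, [115, 118, 115]), (464, [174, 175, 171]), (466, [177, 178, 173]), (468, [176, 177, 171]), (470, [170, 170, 166])]
```

View pics/w6c.png

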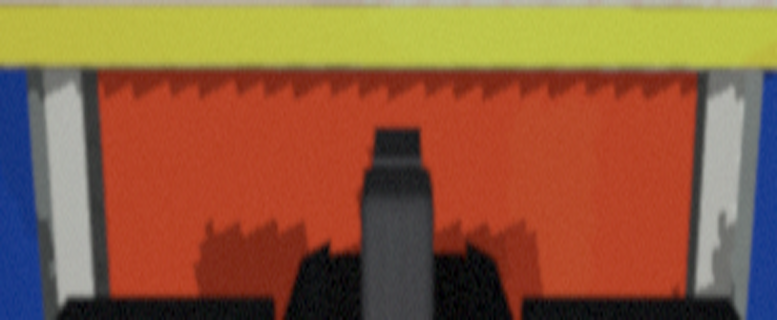

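The hood edge is 44 mm ahead of the TCP, so the cover's centre is at about y = 30 mm. Now a small centring correction, then lowering 8 mm.

Request:
{"name": "send_rows", "arguments": {"motion": [[[0,0,0,0,0.08,-0.03,1],[0,0,0,0,0.08,0,1],[0,0,0,0,0.08,0,1],[0,0,0,0,0.08,0,1],[0,0,0,0,0.05,0,1]]]}}

```text
clock: 9.85
tool_pos: [0.5784, -0.0144, 0.087]
eef_rot: [-0.421, 0.569, -0.568, 0.421]
contact_force: [0.2, 0.3, -5.3]
opening: 0.156
```

Request:
{"name": "send_rows", "arguments": {"motion": [[[0,0,0,0,0,0,1],[0,0,0,0,0,0,1],[0,0,0,0,0,0,1],[0,0,0,0,0,0,1],[0,0,0,0,0,0,1]]]}}

```text
clock: 10.27
tool_pos: [0.5786, -0.0144, 0.0874]
eef_rot: [0.421, -0.568, 0.568, -0.421]
contact_force: [0.3, -1.3, -5.8]
opening: 0.157
```

Still carrying the full weight, so I'll lower a little more.

Request:
{"name": "send_rows", "arguments": {"motion": [[[0,0,0,0,0.05,0,1],[0,0,0,0,0.05,0,1],[0,0,0,0,0,0,1],[0,0,0,0,0,0,1],[0,0,0,0,0,0,1]]]}}

```text
clock: 10.68
tool_pos: [0.5787, -0.0144, 0.0859]
eef_rot: [0.42, -0.568, 0.569, -0.421]
contact_force: [-2.3, 0.1, 4.9]
opening: 0.151
```

Run:
```python
from h import *
s=get_state();print(s["contact_force"],s["moment"],s["tool_pos"])
```

```text
[-2.31573532  0.10895694  4.94754264] [-0.01629744  0.47580328 -0.03047707] [ 0.57874964 -0.01436485  0.08593989]
```

It's on the deck: the force flipped from −5.5 to +5 N. Releasing.

Request:
{"name": "send_rows", "arguments": {"motion": [[[0,0,0,0,0,0,0],[0,0,0,0,0,0,0],[0,0,0,0,0,0,0],[0,0,0,0,0,0,0],[0,0,0,0,0,0,0]]]}}

```text
clock: 11.1
tool_pos: [0.5787, -0.0145, 0.0852]
eef_rot: [0.421, -0.568, 0.568, -0.421]
contact_force: [-0.3, -0.3, 0.5]
opening: 0.49
```

Request:
{"name": "send_rows", "arguments": {"motion": [[[0,0,0,0,-0.2,0,0],[0,0,0,0,-0.7,0,0],[0,0,0,0,-0.9,0,0],[0,0,0,0,-1,0,0],[0,0,0,0,-1,0,0]]]}}

```text
clock: 11.52
tool_pos: [0.5783, -0.0145, 0.1622]
eef_rot: [-0.421, 0.569, -0.568, 0.42]
contact_force: [0.4, 0.2, 0.7]
opening: 0.501
```

Request:
{"name": "send_rows", "arguments": {"motion": [[[0,0,0,1,0,0,0],[0,0,0,1,0,0,0],[0,0,0,1,0,0,0],[0,0,0,1,0,0,0],[0,0,0,0,0,0,0]]]}}

```text
clock: 11.93
tool_pos: [0.5535, -0.0964, 0.1618]
eef_rot: [0.42, -0.569, 0.571, -0.418]
contact_force: [-0.7, -0.6, -0.0]
opening: 0.5
```

Run:
```python
from h import *
imaging.snapshot("top")
d=snap("wrist");sd=snap("side");s=get_state();print(cur().round(4),s["contact_force"].round(1),s["opening"],s["clock"])
cv2.imwrite("pics/w7.png",d["img"][:,:,::-1]);cv2.imwrite("pics/s7.png",cv2.resize(sd["img"][190:330,270:430,::-1],None,fx=4,fy=4))
```

```text
[[-2.922e-01  5.000e-04  9.564e-01  5.555e-01]
 [-9.564e-01  1.000e-03 -2.922e-01 -9.000e-02]
 [-1.100e-03 -1.000e+00  2.000e-04  1.614e-01]
 [ 0.000e+00  0.000e+00  0.000e+00  1.000e+00]] [-0.2  0.3 -0.8] 0.4973824137185529 12.0833
```

View pics/w7.png

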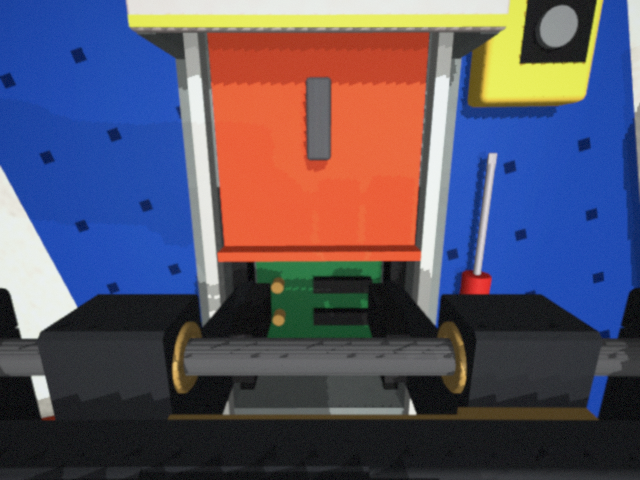

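View pics/s7.png

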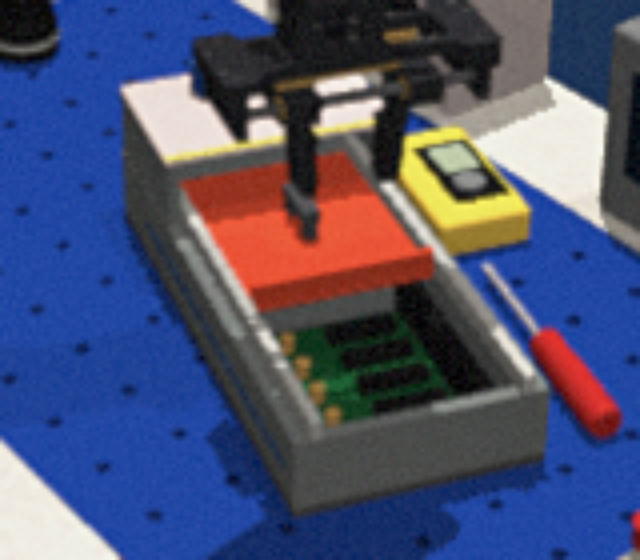

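The cover lies flat in the channels, with the lip in the wrist view at rows ~248–261. Next I'll measure the lip from the wrist and side views.

Run:
```python
from h import *
d=snap("wrist");sd=snap("side");T=cur();print(T.round(4)[:3,3],np.abs(get_state()["qd"]).max())
a=cv2.resize(d["img"][235:275,200:440,::-1],(720,280),interpolation=cv2.INTER_CUBIC)
b=cv2.resize(sd["img"][245:270,328:382,::-1],(720,310),interpolation=cv2.INTER_CUBIC)
cv2.imwrite("pics/lip.png",np.vstack([a,b]))
```

```text
[ 0.5557 -0.0892  0.1613] 0.0033383637379054746
```

View pics/lip.png

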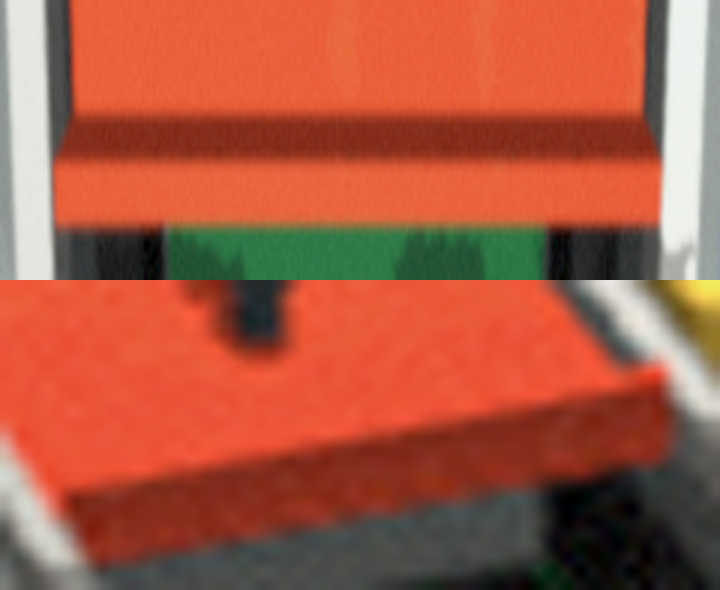

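Run:
```python
from h import *
d=snap("wrist");sd=snap("side");T=cur();tool=lambda P:(P-T[:3,3])@T[:3,:3]
print(tri(d,[(217.7,266.9),(420,266.9)],sd,[(332.8,261.9),(377.6,252.2)]).round(4))
P=plane(d,[(217.7,266.9),(420,266.9),(218.5,257.4),(420,257.4)],.082);print(P.round(4));print((tool(P)*1e3).round(1),(tool(P).mean(0)*1e3).round(1))
L=P.mean(0);print(L,T[:3,3])
# centring: rear edge vs guides; hood
img=d["img"].astype(int)
for v in (120,180,240):
    a=img[v];b=(a.min(1)>150)&(a.max(1)-a.min(1)<40);x=np.where(b)[0];l=x[(x>150)&(x<260)];r=x[(x>400)&(x<480)]
    o=np.where(orange(d["img"])[v]>0)[0];o=o[(o>180)&(o<450)]
    G=tool(plane(d,[(l.max()+.5,v),(r.min()-.5,v)],.074));C=tool(plane(d,[(o[0]-.5,v),(o[-1]+.5,v)],.066));print(v,(G[:,2]*1e3).round(1),(C[:,2]*1e3).round(1),G[:,2].mean()*1e3,C[:,2].mean()*1e3)
```

```text
[[ 0.4898 -0.0759  0.0788  0.0035]
 [ 0.6146 -0.1127  0.0816  0.0053]]
[[ 0.4925 -0.0762  0.082 ]
 [ 0.6169 -0.114   0.082 ]
 [ 0.4953 -0.0704  0.082 ]
 [ 0.6183 -0.1078  0.082 ]]
[[  5.8  79.2 -64.2]
 [  5.8  79.2  65.8]
 [ -0.6  79.2 -63.2]
 [ -0.6  79.2  65.4]] [ 2.6 79.2  0.9]
[ 0.55573742 -0.09209477  0.082     ] [ 0.55557111 -0.08939852  0.16122394]
120 [-66.8  68.7] [-63.1  66.2] 0.9467477873535621 1.5671516085252677
180 [-66.7  68.6] [-63.4  65.9] 0.93662450807247 1.261946239181813
240 [-67.3  68.5] [-63.7  66.3] 0.5995776668063363 1.265900773002468
```

The lip is 2.6 mm off in tool x and 0.9 mm off in z, and the cover is centred to about 0.5 mm. Turning the gripper 90° now.

Request:
{"name": "send_rows", "arguments": {"motion": [[[0,0.98,0,0,0,0,0],[0,0.98,0,0,0,0,0],[0,0.98,0,0,0,0,0],[0,0.98,0,0,0,0,0],[0,0.98,0,0,0,0,0]]]}}

```text
clock: 12.7
tool_pos: [0.5554, -0.0899, 0.1612]
eef_rot: [-0.301, 0.64, -0.64, 0.301]
contact_force: [-0.2, 0.2, -0.4]
opening: 0.497
```

Request:
{"name": "send_rows", "arguments": {"motion": [[[0,0.98,0,0,0,0,0],[0,0.98,0,0,0,0,0],[0,0.98,0,0,0,0,0],[0,0.98,0,0,0,0,0],[0,0.98,0,0,0,0,0]]]}}

```text
clock: 13.12
tool_pos: [0.5554, -0.0898, 0.1612]
eef_rot: [-0.171, 0.686, -0.686, 0.171]
contact_force: [-0.4, 0.2, 0.1]
opening: 0.498
```

Request:
{"name": "send_rows", "arguments": {"motion": [[[0,0.98,0,0,0,0,0],[0,0.98,0,0,0,0,0],[0,0.98,0,0,0,0,0],[0,0.98,0,0,0,0,0],[0,0.98,0,0,0,0,0]]]}}

```text
clock: 13.53
tool_pos: [0.5555, -0.0898, 0.1612]
eef_rot: [-0.034, 0.707, -0.706, 0.034]
contact_force: [0.1, 0.3, -0.7]
opening: 0.503
```

Request:
{"name": "send_rows", "arguments": {"motion": [[[0,0.98,0,0,0,0,0],[0,0.98,0,0,0,0,0],[0,0.98,0,0,0,0,0],[0,0.98,0,0,0,0,0],[0,0.98,0,0,0,0,0]]]}}

```text
clock: 13.95
tool_pos: [0.5555, -0.0897, 0.1612]
eef_rot: [0.104, 0.7, -0.699, -0.104]
contact_force: [-0.1, -0.7, -0.3]
opening: 0.504
```

Run:
```python
from h import *
imaging.snapshot("top");imaging.snapshot("top")
d=snap("wrist");s=get_state();T=cur();print(T.round(4),s["q"].round(2),s["clock"])
print(((np.array([.5557,-.0921,.082])-T[:3,3])@T[:3,:3]/.02).round(3),proj(d,[.5557,-.0921,.082]))
cv2.imwrite("pics/w8.png",d["img"][:,:,::-1])
```

```text
[[-9.581e-01 -3.000e-04 -2.864e-01  5.553e-01]
 [ 2.864e-01  2.000e-04 -9.581e-01 -8.990e-02]
 [ 4.000e-04 -1.000e+00 -1.000e-04  1.611e-01]
 [ 0.000e+00  0.000e+00  0.000e+00  1.000e+00]] [-0.23  0.81  0.55  1.86 -0.67  0.66 -1.13] 14.1
[-0.05   3.954  0.098] [[322.22077556 258.13721794]]
```

View pics/w8.png

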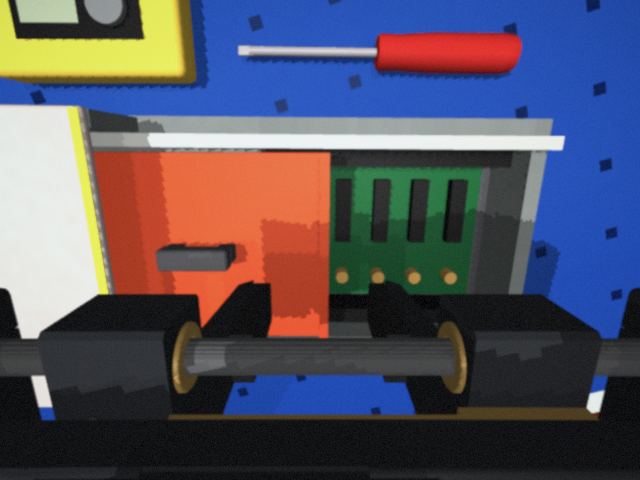

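The lip's rear edge shows as a vertical line at column ~330. I'll check its offset from the jaw centre.

Run:
```python
from h import *
d=snap("wrist");T=cur();o=orange(d["img"]);tool=lambda P:(P-T[:3,3])@T[:3,:3]*1e3
for v in(170,200,260,300,320):
    x=np.where(o[v]>0)[0];x=x[x<360];print(v,x.max(),tool(plane(d,[(x.max()+.5,v)],.082)).round(1))
cv2.imwrite("pics/w8c.png",cv2.resize(d["img"][145:350,280:380,::-1],None,fx=5,fy=2.9,interpolation=cv2.INTER_CUBIC))
```

```text
170 329 [[-56.   79.2   6.1]]
200 329 [[-38.1  79.2   6.3]]
260 328 [[ 0.3 79.2  5.9]]
300 327 [[28.  79.2  5.5]]
320 327 [[42.6 79.2  5.6]]
```

View pics/w8c.png

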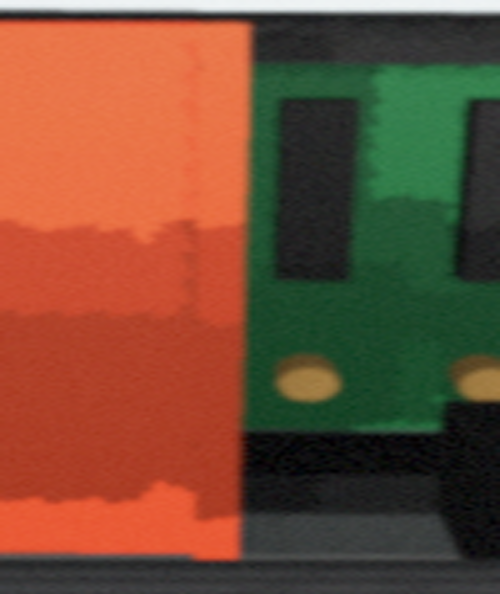

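Request:
{"name": "send_rows", "arguments": {"motion": [[[0,0,0,-0.02,0.9,0.06,0],[0,0,0,-0.02,0.9,0.06,0],[0,0,0,0,0.9,0,0],[0,0,0,0,0.7,0,0],[0,0,0,0,0.4,0,0]]]}}

```text
clock: 14.57
tool_pos: [0.5547, -0.0928, 0.0838]
eef_rot: [0.102, 0.7, -0.699, -0.103]
contact_force: [0.6, 0.4, 0.1]
opening: 0.497
```

Run:
```python
from h import *
imaging.snapshot("top")
d=snap("wrist");sd=snap("side");s=get_state();T=cur();print(T.round(4),s["contact_force"].round(1),s["clock"])
cv2.imwrite("pics/w9.png",d["img"][:,:,::-1]);cv2.imwrite("pics/s9.png",cv2.resize(sd["img"][190:330,270:430,::-1],None,fx=4,fy=4))
```

```text
[[-9.573e-01 -5.000e-04 -2.890e-01  5.552e-01]
 [ 2.890e-01  4.000e-04 -9.573e-01 -9.340e-02]
 [ 6.000e-04 -1.000e+00 -2.000e-04  8.520e-02]
 [ 0.000e+00  0.000e+00  0.000e+00  1.000e+00]] [ 0.3 -0.8  0.2] 14.7167
```

View pics/w9.png

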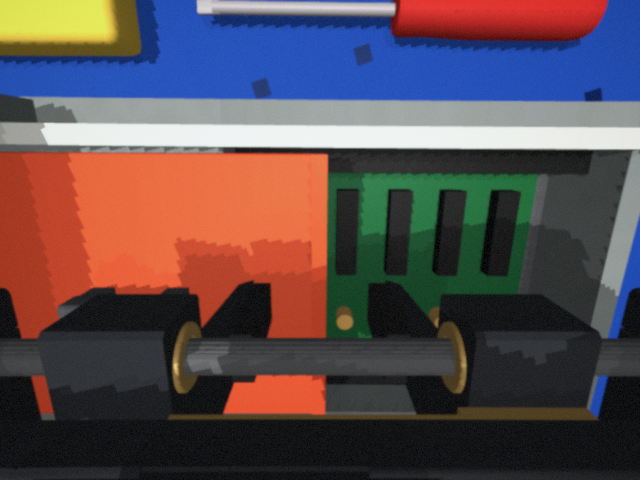

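View pics/s9.png

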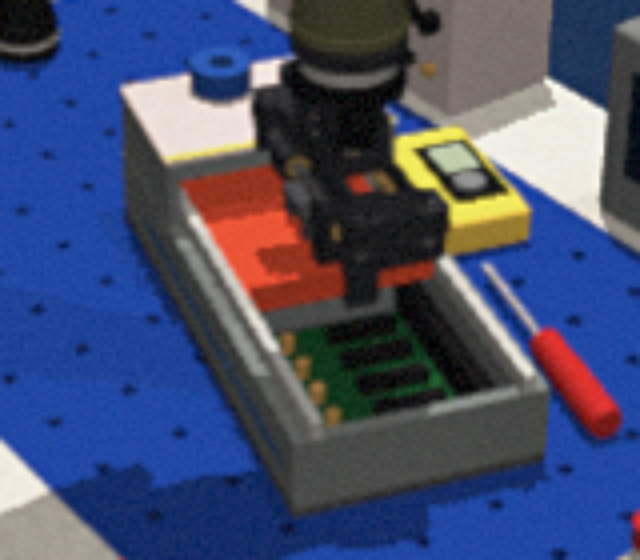

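The jaws straddle the lip. Closing now, and computing the reel's clearance meanwhile.

Request:
{"name": "send_rows", "arguments": {"motion": [[[0,0,0,0,0,0,1],[0,0,0,0,0,0,1],[0,0,0,0,0,0,1],[0,0,0,0,0,0,1],[0,0,0,0,0,0,1]]], "force": 25}}

```text
clock: 15.13
tool_pos: [0.5555, -0.0934, 0.0857]
eef_rot: [0.104, 0.7, -0.699, -0.103]
contact_force: [0.1, -0.6, 0.1]
opening: 0.143
```

Request:
{"name": "send_rows", "arguments": {"motion": [[[0,0,0,0,0,0,1],[0,0,0,0,0,0,1],[0,0,0,0,0,0,1],[0,0,0,0,0,0,1],[0,0,0,0,0,0,1]]]}}

```text
clock: 15.55
tool_pos: [0.5554, -0.0933, 0.0855]
eef_rot: [0.104, 0.7, -0.699, -0.103]
contact_force: [-0.4, 0.3, 3.3]
opening: 0.066
```

Run:
```python
from h import *
t0=cv2.imread("pics/top0.png")[:,:,::-1]; d=snap("top")
h=cv2.cvtColor(t0.copy(),cv2.COLOR_RGB2HSV);m=cv2.inRange(h,(105,120,60),(125,255,255))
m2=np.zeros_like(m);m2[172:202,260:292]=m[172:202,260:292];M=cv2.moments(m2,True);c=(M['m10']/M['m00'],M['m01']/M['m00']);print(c)
P=plane(d,[c],.125)[0];e=np.array([.5877,.0230]);fy=np.array([.289,.957]);fx=np.array([.957,-.289])
print("reel fixture",(P[:2]-e)@fx*1e3,(P[:2]-e)@fy*1e3+73)
s=get_state();T=cur();print("tcp fixture",(T[:2,3]-e)@fx*1e3,(T[:2,3]-e)@fy*1e3+73,T[:3,3].round(4),s["opening"],s["contact_force"].round(1),s["clock"])
```

```text
(271.46451612903223, 183.7516129032258)
reel fixture -13.390085057676075 169.70890953332355
tcp fixture 2.673445642985179 -47.64540695968306 [ 0.5554 -0.0933  0.0855] 0.06399962811463955 [0.4 0.8 3.3] 15.6
```

Lip gripped: the opening is 5.6 mm. The cover's centre is near y = 34 mm, so there are about 61 mm to go, and the reel stays well ahead of the gripper body. Sliding.

Request:
{"name": "send_rows", "arguments": {"motion": [[[0,0,0,0,0,-0.2,1],[0,0,0,0,0,-0.5,1],[0,0,0,0,0,-0.5,1],[0,0,0,0,0,-0.5,1],[0,0,0,0,0,-0.5,1]]]}}

```text
clock: 16.02
tool_pos: [0.5684, -0.0511, 0.0855]
eef_rot: [-0.104, -0.699, 0.7, 0.103]
contact_force: [-0.9, -4.1, 4.7]
opening: 0.063
```

Request:
{"name": "send_rows", "arguments": {"motion": [[[0,0,0,0,0,-0.2,1],[0,0,0,0,0,-0.1,1],[0,0,0,0,0,-0.1,1],[0,0,0,0,0,-0.1,1],[0,0,0,0,0,0,1]]]}}

```text
clock: 16.43
tool_pos: [0.5713, -0.0412, 0.0855]
eef_rot: [-0.104, -0.699, 0.7, 0.103]
contact_force: [-1.0, -3.6, 5.2]
opening: 0.063
```

Run:
```python
from h import *
sd=snap("side");dw=snap("wrist")
e=np.array([.5877,.0230]);fy=np.array([.289,.957]);fx=np.array([.957,-.289])
s=get_state();T=cur();print("tcp fixture",(T[:2,3]-e)@fx*1e3,(T[:2,3]-e)@fy*1e3+73,T[:3,3].round(4),s["opening"],s["contact_force"].round(1),s["clock"])
cv2.imwrite("pics/w10.png",dw["img"][:,:,::-1]);cv2.imwrite("pics/s10.png",cv2.resize(sd["img"][190:330,270:430,::-1],None,fx=4,fy=4))
```

```text
tcp fixture 2.8197334215301804 6.783242303812898 [ 0.5713 -0.0412  0.0855] 0.06309082880642437 [-1.6 -3.8  4.8] 16.5333
```

View pics/s10.png

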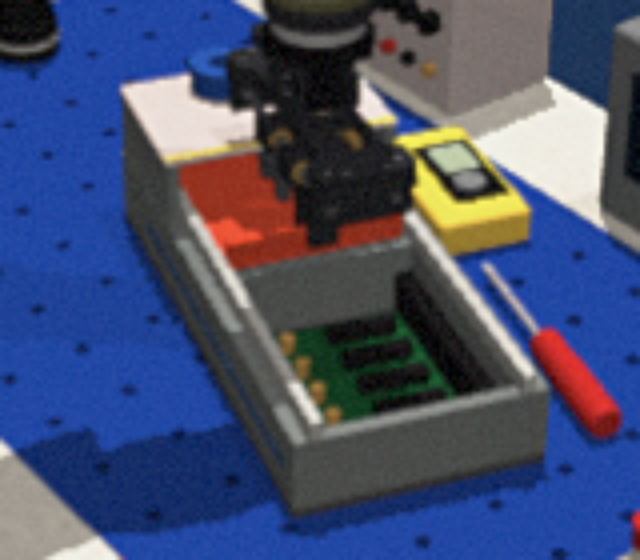

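About 6 mm remain, with sliding friction near 4 N. I'll creep on until the force rises at the end stop.

Request:
{"name": "send_rows", "arguments": {"motion": [[[0,0,0,0,0,-0.08,1],[0,0,0,0,0,-0.08,1],[0,0,0,0,0,-0.05,1],[0,0,0,0,0,0,1],[0,0,0,0,0,0,1]]]}}

```text
clock: 16.95
tool_pos: [0.5723, -0.0377, 0.0855]
eef_rot: [-0.104, -0.699, 0.7, 0.103]
contact_force: [-2.7, -5.0, 7.0]
opening: 0.066
```

Request:
{"name": "send_rows", "arguments": {"motion": [[[0,0,0,0,0,-0.05,1],[0,0,0,0,0,-0.05,1],[0,0,0,0,0,0,1],[0,0,0,0,0,0,1],[0,0,0,0,0,0,1]]]}}

```text
clock: 17.37
tool_pos: [0.5726, -0.0367, 0.0855]
eef_rot: [-0.104, -0.699, 0.7, 0.104]
contact_force: [-1.5, -6.6, 4.7]
opening: 0.065
```

Request:
{"name": "send_rows", "arguments": {"motion": [[[0,0,0,0,0,-0.06,1],[0,0,0,0,0,-0.06,1],[0,0,0,0,0,0,1],[0,0,0,0,0,0,1],[0,0,0,0,0,0,1]]]}}

```text
clock: 17.78
tool_pos: [0.5725, -0.0366, 0.0855]
eef_rot: [-0.104, -0.698, 0.701, 0.104]
contact_force: [-2.4, -10.9, 5.6]
opening: 0.061
```

Run:
```python
from h import *
e=np.array([.5877,.0230]);fy=np.array([.289,.957]);fx=np.array([.957,-.289])
s=get_state();T=cur();print("tcp fixture",(T[:2,3]-e)@fx*1e3,(T[:2,3]-e)@fy*1e3+73,T.round(4),s["opening"],s["contact_force"].round(1),s["moment"].round(2),s["clock"])
```

```text
tcp fixture 2.7067106265006995 11.601779141799774 [[-9.564e-01 -7.000e-04 -2.920e-01  5.725e-01]
 [ 2.920e-01 -4.700e-03 -9.564e-01 -3.660e-02]
 [-7.000e-04 -1.000e+00  4.700e-03  8.550e-02]
 [ 0.000e+00  0.000e+00  0.000e+00  1.000e+00]] 0.06126547838586276 [ -2.4 -10.9   5.6] [-1.97  0.87 -0.06] 17.7833
```

It no longer moves and the force has climbed to 11 N: it's against the end stop at the expected place. I'll take off the excess command, open and rise.

Request:
{"name": "send_rows", "arguments": {"motion": [[[0,0,0,0,0,0.05,1],[0,0,0,0,0,0.04,1],[0,0,0,0,0,0,0],[0,0,0,0,0,0,0],[0,0,0,0,0,0,0]]]}}

```text
clock: 18.2
tool_pos: [0.5728, -0.0326, 0.0847]
eef_rot: [0.102, 0.701, -0.699, -0.103]
contact_force: [0.3, 0.2, 0.1]
opening: 0.266
```

Request:
{"name": "send_rows", "arguments": {"motion": [[[0,0,0,0,0,0,0],[0,0,0,0,0,0,0],[0,0,0,0,0,0,0],[0,0,0,0,-0.3,0,0],[0,0,0,0,-0.6,0,0]]]}}

```text
clock: 18.62
tool_pos: [0.572, -0.0349, 0.1029]
eef_rot: [0.103, 0.7, -0.699, -0.104]
contact_force: [0.2, -0.0, 0.6]
opening: 0.499
```

Request:
{"name": "send_rows", "arguments": {"motion": [[[0,0,0,0,-1,0,0],[0,0,0,0,-1,0,0],[0,0,0,0,-1,0,0],[0,0,0,0,-1,0,0],[0,0,0,0,-1,0,0]]]}}

```text
clock: 19.03
tool_pos: [0.5728, -0.0354, 0.2055]
eef_rot: [0.104, 0.699, -0.699, -0.103]
contact_force: [1.7, -0.3, -0.2]
opening: 0.503
```

Request:
{"name": "send_rows", "arguments": {"motion": [[[0,0,0,0,-0.5,1,0],[0,0,0,0,-0.5,1,0],[0,0,0,0,0,1,0],[0,0,0,0,0,1,0],[0,0,0,0,0,0,0]]]}}

```text
clock: 19.45
tool_pos: [0.5481, -0.117, 0.2254]
eef_rot: [-0.107, -0.698, 0.7, 0.105]
contact_force: [-1.1, -1.5, 0.4]
opening: 0.496
```

Run:
```python
from h import *
imaging.snapshot("top")
sd=snap("side");dw=snap("wrist");tp=snap("top")
s=get_state();T=cur();print(T.round(4),s["contact_force"].round(1),s["clock"])
cv2.imwrite("pics/w11.png",dw["img"][:,:,::-1]);cv2.imwrite("pics/s11.png",cv2.resize(sd["img"][190:330,270:430,::-1],None,fx=4,fy=4));cv2.imwrite("pics/t11.png",tp["img"][:,:,::-1])
```

```text
[[-9.576e-01  3.000e-04 -2.883e-01  5.501e-01]
 [ 2.883e-01  1.300e-03 -9.576e-01 -1.104e-01]
 [ 1.000e-04 -1.000e+00 -1.300e-03  2.235e-01]
 [ 0.000e+00  0.000e+00  0.000e+00  1.000e+00]] [-0.4  0.4 -0.2] 19.65
```

View pics/w11.png

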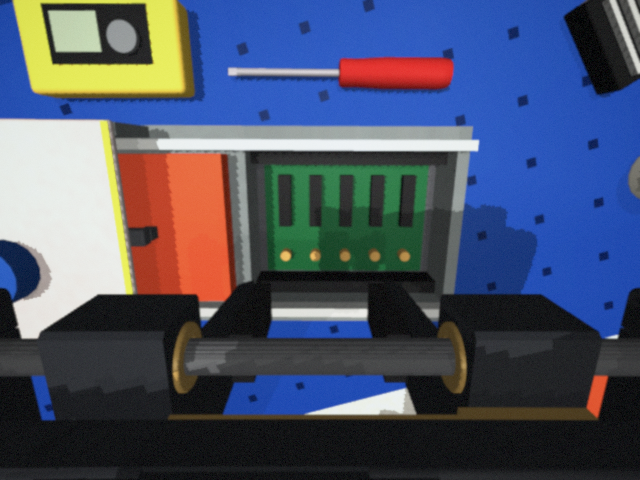

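View pics/s11.png

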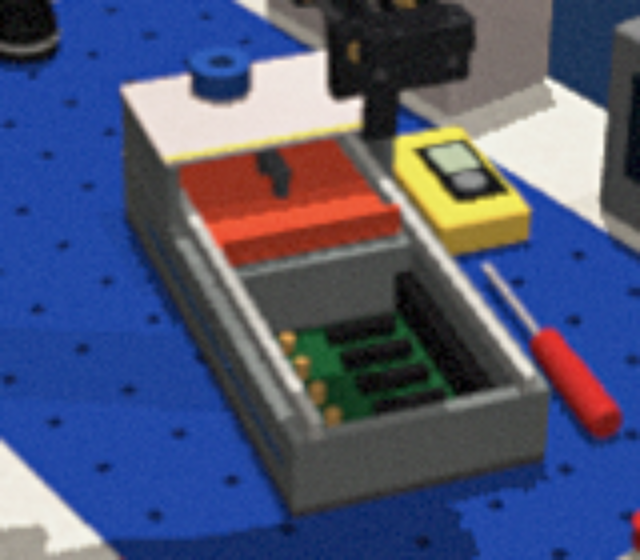

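View pics/t11.png

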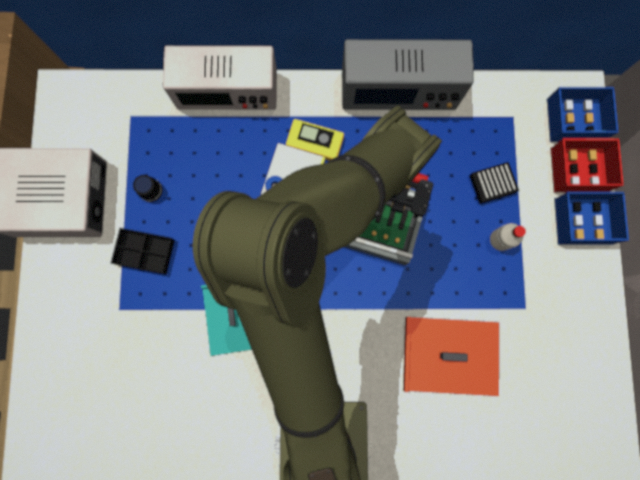

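Everything else is where it was. Now checking how far home the cover is against the hood edge and the deck edge.

Run:
```python
from h import *
d=snap("wrist");T=cur();o=orange(d["img"]);sd=snap("side")
e=np.array([.5877,.0230]);fy=np.array([.290,.957])
print(np.abs(get_state()["qd"]).max())
F=lambda P:(P[:,:2]-e)@fy*1e3+73
img=d["img"].astype(int)
for v in(170,200,230,260):
    x=np.where(o[v]>0)[0];x=x[x<260];r=x.max()+.5
    g=img[v,int(r)+3:270].sum(1); k=int(r)+3+np.argmin(np.diff(g))+.5
    b=img[v,:,0]+img[v,:,1]-2*img[v,:,2]; b=b*(img[v,:,1]>img[v,:,0]*.8); yl=np.where((b[:200]>150))[0]
    print(v,"lip rear",r,F(plane(d,[(r,v)],.082)),"deck edge",k,F(plane(d,[(k,v)],.06)),"hood",(yl.min(),yl.max()) if len(yl) else None,F(plane(d,[(yl.min(),v)],.114)) if len(yl) else None)
a=cv2.resize(d["img"][140:310,90:290,::-1],(800,590),interpolation=cv2.INTER_CUBIC);cv2.imwrite("pics/w12.png",a)
cv2.imwrite("pics/s12.png",cv2.resize(sd["img"][225:265,310:375,::-1],(780,480),interpolation=cv2.INTER_CUBIC))
```

```text
0.004172985538503298
170 lip rear 225.5 [6.76235327] deck edge 247.5 [-5.75582686] hood (np.int64(110), np.int64(116)) [76.73651324]
200 lip rear 227.5 [6.80300155] deck edge 249.5 [-6.13314971] hood (np.int64(115), np.int64(121)) [76.49500504]
230 lip rear 229.5 [6.83730914] deck edge 250.5 [-5.66184738] hood (np.int64(119), np.int64(125)) [76.93459253]
260 lip rear 231.5 [6.8647957] deck edge 252.5 [-6.06890499] hood (np.int64(123), np.int64(129)) [77.37850298]
```

View pics/w12.png

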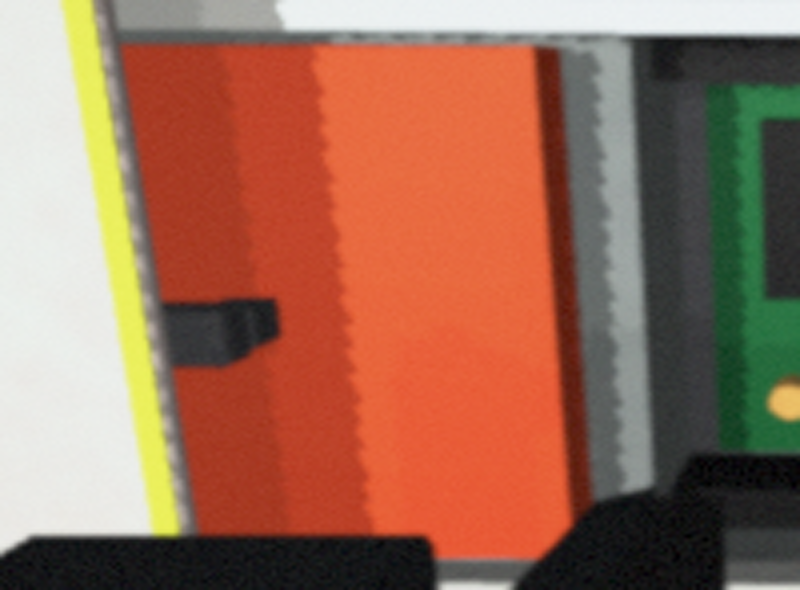

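Relative to the deck edge (y = −4), the cover's rear edge is about 13.6 mm further in, at y ≈ 9.6 mm. That puts its centre at about 94.6 mm against the 95 mm home position, inside the 88–99 mm band. The gripper is clear and still, so I'm handing in.

Run:
```python
from plant import job
print(job.finish_job())
```

```text
the job is handed in; nothing more can be done
None
```

The job is handed in at about 20 s of the 45 s allowed, and the last images show the cover home under the hood. `finish_job` gives no verdict.

**What I did:**
- I took the smaller orange cover, the one seated in the bay, by its handle and lifted it 30 mm level.
- I slid it to about fixture y = 34 mm, set it on the deck and let go.
- I turned the gripper 90°, gripped the rear lip and pushed the cover under the hood. It stopped moving and the force rose to about 11 N at the end stop. Then I let go and drew clear.

**Last checks:**
- **Position:** by the deck edge, the cover's centre is at y ≈ 94.6 mm, with home at 95 mm and the limits at 88–99 mm. It was centred in the channels to about 0.5 mm before the final slide; I didn't measure that again afterwards.
- **Surroundings:** by eye, the meter, driver, reel and other loose things look unmoved. The gripper is clear, with no contact force beyond sensor noise.

**What went wrong or disagreed:**
- **First grasp:** I began lifting 10 mm before the slow fingers had closed. I went back down and closed properly before the real lift.
- **Scale mismatch:** by absolute wrist-camera rays the lip's rear edge is at y ≈ 6.8 mm, which puts the centre near 92 mm. The same rays put the deck edge 2 mm too low and the hood edge 4 mm too high, so I trusted the deck-edge reading. Either value is within the limits.
- **Lip height:** the triangulated lip top came out at 79–82 mm, with ray gaps of 3.5–5 mm, against 82 mm in the text.

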